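# Close the sweets jar and offer the guest the sweet in its eared dish

### The arm

A 6-joint arm with a two-finger parallel gripper is mounted at the origin on the work surface. World frame = base frame: x ahead of the robot, y to its left, z up, the work surface at z = 0. Lengths are in mm, angles in rad, forces in N, time in s.
With the tool pointing down it reaches from about 275 to 750 mm from the base axis. Payload 10.2 kg.
Tool frame: the origin (TCP) lies midway between the tips of the shut fingers; the grasp point (between the pads) lies 19 mm behind it; z points along the fingers, y is the line along which they close (so a half turn about z gives the same grasp; the last joint's range is limited). The gripper opens to 85 mm and grips with 20 to 120 N. Pads are 22 mm wide; open, the fingers measure 114 mm over their backs; the gripper's body (76 mm by 85 mm) begins 54 mm behind the grasp point. The pads swing forward as they close: fully open they stand 13 mm farther back than shut.
Start: joints at [-1.449, 0.313, 1.498, -0, 1.331, -0.223], TCP at [177.442, -494.111, 231.294] pointing down, gripper open.
Joint ranges: [-2.94, 2.94], [-0.97, 2.17], [0.19, 2.56], [-1.23, 4.37], [0.02, 3.11], [-2.88, 2.88]. Speed limits (rad/s): [2.39, 2.39, 3.01, 3.14, 3.14, 3.14].

### API

Orientations are given as a unit quaternion [w, x, y, z].
In Python, from rig import sense, capture, finish_job, find_in, place_of gives the robot as it stands. The module is installed in compiled form; this text tells all that it offers.
- The arm moves only by the shell command python3 -m jog 'ROWS' [FORCE]. ROWS is JSON, a list of rows, each an object of numbers: "tx", "ty", "tz": the shift along the tool's x, y, z in mm; "ax", "ay", "az": the turn, a rotation vector about the tool's x, y, z in rad; "jaw": the closure, from -1 (fully open) to 1 (shut), so that 0 is half open. In form: [{"tx": .., "ty": .., "tz": .., "ax": .., "ay": .., "az": .., "jaw": ..}, ...]. A call has 1 to 5 rows; each row shifts and turns the commanded pose from where the row before left it, along the tool's axes as they then stand; what a row does not reach is not made up. A row lasts 1/8 s, in which the tool goes at most 62.5 mm and 10.7 degrees, less where a joint would pass 70% of its speed; a pose out of reach is approached as far as the arm can. A call with a gripper value outside its range is refused whole. The fingers move at their own pace and stop on an object; FORCE is the grip in N (left out, the last holds). Time passes only in rows, so rows that do not move let the fingers close. It gives the time, the measured TCP pose, the force, the opening and the grip force at its end, in the units of the state.
- sense(): the state, without advancing time (a new reading comes with each control period).
- capture(name): name is "scene" or "side" or "wrist"; returns a dict with "color" (480x640x3 uint8, red, green, blue), "depth" (480x640 float32, mm along the optical axis (not along the pixel's ray), 0 where there is no reading), "fx", "fy", "cx", "cy" (pixels), "k1" (the pictures are not rectified: a ray, as slopes to the right and down, at radius r is drawn at 1 + k1 r^2 times it, then the intrinsics apply), "camera_from_world" (4x4, takes a point from world to camera coordinates); the wrist camera has in their place "mount" (4x4, takes a point from camera to tool coordinates, whose origin is the TCP and whose axes are the flange's). Camera axes: x right, y up, looking along -z (the intrinsics and any distortion apply to the point x, -y, -z); pixel columns grow to the right and rows downward; lengths in mm; the calibration is good to about 2 mm. A picture is of the moment at which its call begins: read the wrist's pose just before it.
- finish_job(): hands the job in; it is judged then, once.
Trained networks look in the newest picture that a camera, given by its name, has taken for a name from the list of things; names that differ only in an ending like _2 or _b are one class to them, and where a whole thing is asked for, a point or a joint stands for the part that bears it (a point fixed in the world has none). Each returns a list of dicts, best first, with "conf" (0 to 1); they miss things now and then, are a little off and sometimes report something else, mostly with a low value. They report only what shows in the picture. A call takes as long as a camera call. They do not tell look-alikes from the thing itself.
- find_in(query, camera): "centre" ([column, row] in pixels, amid what is visible of it).
- place_of(query, camera): "centre" ([column, row] in pixels: a listed point, or the origin of a listed thing).
The state is a dict: "time_s": time; "joints": joint angles; "dq": joint speeds; "tau": joint torques, N m; "eef_pos": TCP position; "ee_rot": TCP orientation; "force": force on the tool from outside, world axes, zero at the start; "wrist_torque": the same for the moment, N m; "grip_width": opening from 0.0 (shut) to 1.0 (fully open); "grip_force": force on a finger pad.
Only numpy, scipy, OpenCV 4.12 (cv2) and the standard library are available. Lean on these libraries where they do the work, as an engineer would, in place of code of your own. Each camera call takes 0.05 s, during which the arm holds its last target. There are 200 camera calls.

### The job

First put the wooden lid back on the glass sweets jar, set down rather than dropped, so that it sits fully home and level, and let it go. Then take the small blue dish by one of its two ears, lift it clear of the table before turning it, turn it a quarter turn and hold it out level over the middle of the guest's cork place mat, about a hand's breadth up, with the free ear pointing straight across the mat to the guest on the far side, away from you. The loose chocolate ball stays untouched in the middle of the dish all the way, nothing else on the table is shifted, and you finish still holding the dish there.

Things in the scene. Friction and masses are not known exactly. Their poses are not given: they have to be found in the camera images.
- jar: Open glass storage jar, a straight cylinder 100 mm across and 120 mm high, wall 4 mm (mouth 92 mm across), gold and red sweets inside; loose, 0.7 kg. Origin at the centre of its underside, z up. It stands to the robot's left or right.
- jar_rim (a point): Centre of the jar's mouth, level with the top of the rim, 120 mm above its underside.
- lid: Jar lid upright on the table: dark rubber plug (84 mm across, 10 mm deep, lower edge tapered), pale wooden disc (104 mm across, 12 mm thick) and dark upright knob (24 mm across, 30 mm tall) on top; 52 mm high, about 0.13 kg. Origin: centre of the plug's underside, z up. Fully home, the plug is in the mouth, the disc lies on the rim and the origin is 10 mm below the rim.
- lid_knob (a point): Point on the knob's axis where it is gripped, 43 mm above the lid's origin and 21 mm above the top of the disc.
- dish: Round blue glazed dish, 128 mm across the rim, 36 mm high, with a hollow curved floor (8 mm above its underside in the middle; 4 mm higher at 30 mm and 11 mm higher at 48 mm from the middle) and two flat ears at the rim; about 0.24 kg. Origin: centre of its underside, z up; its x axis runs through both ears, which at the start lie roughly left and right, across the mat's x axis.
- ear_a (a point): Middle of the ear on the dish's +x side, 78 mm from the dish's centre and 30 mm above its underside. The ear is a lug 32 mm wide, 12 mm thick (24 to 36 mm above the underside), standing out 30 mm from the rim (to 94 mm from the centre); grip it across its width from above.
- ear_b (a point): Middle of the like ear on the dish's -x side.
- sweet: Loose ball, gold foil, 30 mm across, 16 g, lying in the middle of the dish. Origin at its centre. It rolls on slopes over about 2 degrees.
- mat: Cork place mat fixed to the table, 240 mm (x) by 360 mm (y), 3 mm thick. Origin at the centre of its underside. Its x axis points away from the robot, straight across the mat to the guest.
- saucer: White saucer, 120 mm across, 16 mm high, on the mat's far left part; leave alone. Origin at the centre of its underside.
- cup: White coffee cup, 72 mm across and 55 mm high, on the saucer; leave alone. Origin at the centre of its underside.
- teaspoon: Steel teaspoon, 130 mm long along its x, on the mat's right part; leave alone. Origin at mid-length, on the surface.
- tub: Dessert tub with green lid, 78 mm across, 63 mm high; leave alone. Origin at the centre of its underside.
- tin: Red tin with white lid, 77 mm across, 99 mm high; leave alone. Origin at the centre of its underside.
- carton: Brown carton, 60 x 120 x 190 mm high; leave alone. Origin at the centre of its underside.
There are look-alikes about, which are no part of the job. Leave any purple or turquoise look-alike of the lid alone.

How it is judged:
By the outcome, as a careful person would: the job done as asked, in the order asked, and still so for the second after the job is handed in, while the arm keeps its last pose, push and grip.
It also fails if it takes over 67 s, if anything falls off the work surface, if the arm or the gripper's body presses on something with over 40 N, if the wrist force passes 120 N, or if a joint passes its speed limit or range.

## Working session

There is one attempt and no reset: what is moved stays moved. The work goes in short steps, Python scripts to look and compute and a shell command to move; the robot and the scene stay as the last step left them, time stands still between calls to the robot, and variables do not carry over. Pictures are saved under pics/ and viewed, at most 10 in all, crops included, and the job is handed in when it is done.

```bash
mkdir -p pics; cat > h.py <<'E'
import numpy as np, cv2
from rig import sense, capture, finish_job, find_in, place_of
from scipy.spatial.transform import Rotation as R
def cam(name):
    s=sense(); c=capture(name)
    if 'mount' in c:
        T=np.eye(4); q=s['ee_rot']; T[:3,:3]=R.from_quat([q[1],q[2],q[3],q[0]]).as_matrix(); T[:3,3]=s['eef_pos']
        c['w']=T@np.array(c['mount'])
    else: c['w']=np.linalg.inv(np.array(c['camera_from_world']))
    return c
def ray(c,p):
    d=np.array([(p[0]-c['cx'])/c['fx'],(p[1]-c['cy'])/c['fy']]); u=d.copy()
    for _ in range(20): u=d/(1+c['k1']*(u@u))
    return c['w'][:3,3], c['w'][:3,:3]@np.array([u[0],-u[1],-1])
def atz(c,p,z):
    o,d=ray(c,p); return o+d*(z-o[2])/d[2]
def atdepth(c,p):
    o,d=ray(c,p); z=np.median(c['depth'][int(p[1])-1:int(p[1])+2,int(p[0])-1:int(p[0])+2]); return o+d*z
def save(c,n): cv2.imwrite('pics/'+n,c['color'][:,:,::-1])
def table():
    pass
E
python3 - <<'E'
from h import *
Z=dict(jar=0,jar_rim=120,lid=0,lid_knob=43,dish=0,ear_a=30,ear_b=30,sweet=24,mat=0,saucer=3,cup=10,teaspoon=3,tub=0,tin=0,carton=0)
s=sense(); print({k:np.round(v,3) for k,v in s.items()})
ims=[]
for n in ('scene','side'):
    c=cam(n); ims.append(c['color']); print(n,np.round(c['w'][:3,3]),c['k1'])
    for k,z in Z.items():
        print(k,[(round(d['conf'],2),np.round(d['centre']).tolist(),np.round(atz(c,d['centre'],z)).tolist()[:2]) for d in place_of(k,n)[:4] if d['conf']>.2])
    save(c,n+'0.png')
E
```

```text
{'time_s': np.float64(0.0), 'joints': array([-1.449,  0.313,  1.498, -0.   ,  1.331, -0.223]), 'dq': array([ 0.001,  0.001, -0.001, -0.   ,  0.   ,  0.001]), 'tau': array([-1.0000e-03, -4.1226e+01, -2.5974e+01, -0.0000e+00,  4.0000e-03,
        0.0000e+00]), 'eef_pos': array([ 177.411, -493.825,  230.709]), 'ee_rot': array([-0.001,  0.985,  0.172,  0.   ]), 'force': array([-0.419,  0.288,  0.331]), 'wrist_torque': array([ 0.012, -0.019,  0.067]), 'grip_force': np.float64(0.0), 'grip_width': np.float64(0.997)}
scene [1072.  444. 1081.] -0.024633552753362986
jar [(0.61, [246.0, 209.0], [536.0, -344.0])]
jar_rim [(0.76, [242.0, 178.0], [534.0, -340.0])]
lid [(0.77, [336.0, 239.0], [442.0, -101.0]), (0.7, [348.0, 182.0], [267.0, -214.0]), (0.64, [386.0, 274.0], [436.0, 62.0])]
lid_knob [(0.77, [337.0, 229.0], [441.0, -99.0]), (0.74, [346.0, 174.0], [283.0, -211.0]), (0.61, [387.0, 258.0], [424.0, 50.0]), (0.5, [464.0, 377.0], [547.0, 357.0])]
dish [(0.93, [463.0, 376.0], [523.0, 351.0]), (0.51, [498.0, 401.0], [519.0, 435.0])]
ear_a [(0.93, [444.0, 344.0], [506.0, 281.0]), (0.63, [496.0,
[... 732 characters left out ...]
, [437.0, -89.0])]
lid_knob [(0.96, [334.0, 300.0], [423.0, 51.0]), (0.74, [345.0, 246.0], [441.0, -107.0])]
dish [(0.57, [241.0, 417.0], [530.0, 353.0]), (0.3, [344.0, 248.0], [451.0, -133.0])]
ear_a [(0.68, [262.0, 381.0], [510.0, 278.0])]
ear_b [(0.68, [262.0, 381.0], [510.0, 278.0])]
sweet [(0.58, [242.0, 412.0], [526.0, 351.0]), (0.21, [230.0, 281.0], [671.0, 59.0])]
mat [(0.62, [229.0, 279.0], [686.0, 38.0])]
saucer [(0.69, [197.0, 320.0], [710.0, 167.0])]
cup [(0.61, [199.0, 315.0], [709.0, 158.0])]
teaspoon [(0.55, [246.0, 238.0], [693.0, -93.0])]
tub [(0.87, [271.0, 177.0], [712.0, -321.0])]
tin [(0.7, [155.0, 394.0], [719.0, 359.0])]
carton [(0.72, [395.0, 138.0], [419.0, -585.0])]
```

View pics/scene0.png

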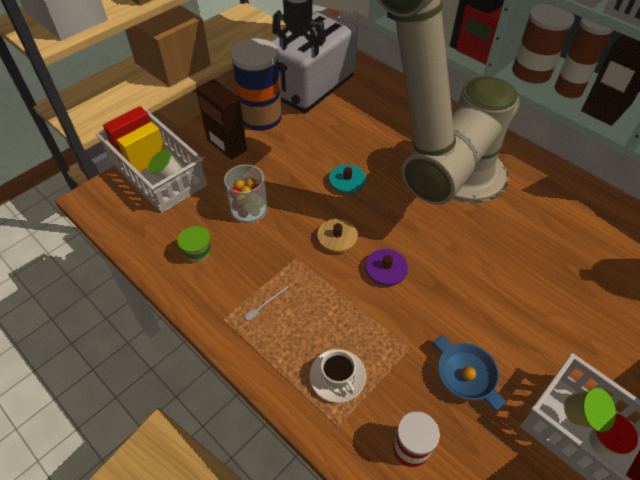

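View pics/side0.png

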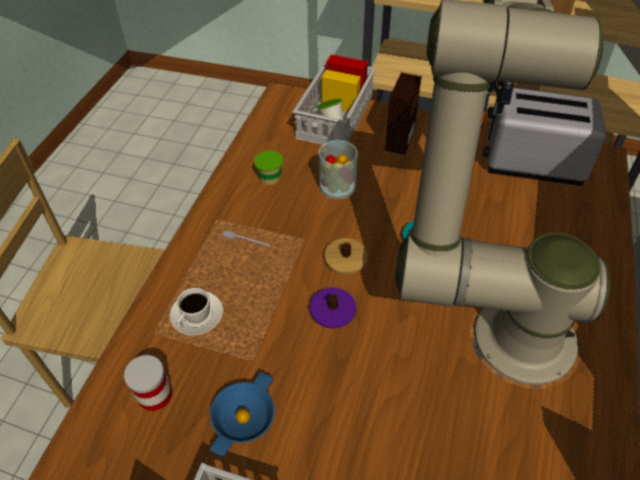

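Candidates for the lid in the scene picture: pale wooden disc (336,239), turquoise (348,182) and purple (386,274). I choose the wooden one at about (441,-100). The jar is at (243,195), the dish at (466,373), and its ball at (469,375).

```bash
python3 -m jog '[{"tx":38,"ty":-28,"jaw":-1},{"tx":38,"ty":-28,"jaw":-1},{"tx":38,"ty":-28,"jaw":-1},{"tx":38,"ty":-28,"jaw":-1},{"tx":38,"ty":-28,"jaw":-1}]'
python3 -m jog '[{"tx":38,"ty":-28,"jaw":-1},{"tx":38,"ty":-28,"jaw":-1},{"tx":38,"ty":-28,"jaw":-1},{"tx":38,"ty":-28,"jaw":-1},{"jaw":-1}]'
cat >> h.py <<'E'
def look(qs,png=None,n='wrist'):
    c=cam(n)
    if png: save(c,png)
    for k,z in qs.items():
        print(k,[(round(d['conf'],2),np.round(d['centre']).tolist(),np.round(atz(c,d['centre'],z),1).tolist()[:2]) for d in place_of(k,n)[:4] if d['conf']>.3])
    return c
def tool(dx,dy):
    "world shift -> tool tx,ty,  tool yaw"
    q=sense()['ee_rot']; M=R.from_quat([q[1],q[2],q[3],q[0]]).as_matrix()
    print('pose',np.round(sense()['eef_pos'],1),'yaw',np.arctan2(M[1,0],M[0,0]).round(4),'tilt',M[:2,2].round(4),'tool',np.round(M.T@[dx,dy,0],1))
E
python3 - <<'E'
from h import *
c=look(dict(lid=0,lid_knob=43),'w1.png'); print(np.round(c['mount'],3)); tool(0,0)
E
```

```text
lid []
lid_knob []
[[ 1.00000e-03  9.60000e-01  2.80000e-01  7.01190e+01]
 [ 1.00000e+00 -1.00000e-03 -0.00000e+00  7.81000e-01]
 [-0.00000e+00  2.80000e-01 -9.60000e-01 -1.41737e+02]
 [ 0.00000e+00  0.00000e+00  0.00000e+00  1.00000e+00]]
pose [ 177.4 -494.1  231.3] yaw 0.3448 tilt [0. 0.] tool [0. 0. 0.]schema error: expected keys tx, ty, tz, ax, ay, az, jaw
schema error: expected keys tx, ty, tz, ax, ay, az, jaw
```

View pics/w1.png

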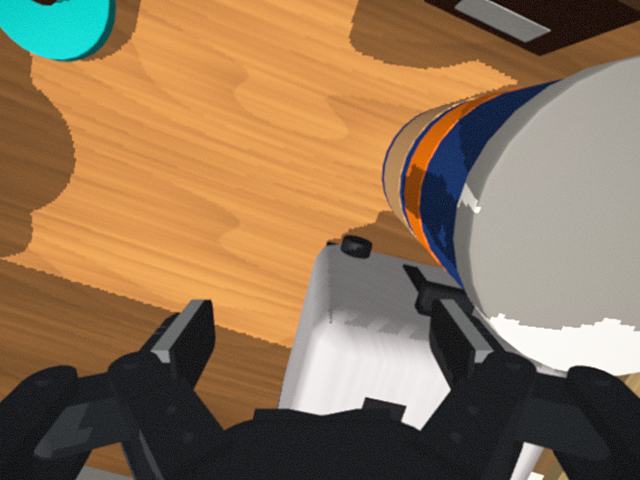

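The picture shows the start above the toaster, with the tall drum at the right (500,200) and turquoise lid at the upper left (60,20). The rows need all seven keys.

```bash
python3 -m jog '[{"tx":0,"ty":0,"tz":-40,"ax":0,"ay":0,"az":0,"jaw":-1},{"tx":38,"ty":-28,"tz":0,"ax":0,"ay":0,"az":0,"jaw":-1},{"tx":38,"ty":-28,"tz":0,"ax":0,"ay":0,"az":0,"jaw":-1},{"tx":38,"ty":-28,"tz":0,"ax":0,"ay":0,"az":0,"jaw":-1},{"tx":38,"ty":-28,"tz":0,"ax":0,"ay":0,"az":0,"jaw":-1}]'
python3 -m jog '[{"tx":38,"ty":-28,"tz":0,"ax":0,"ay":0,"az":0,"jaw":-1},{"tx":38,"ty":-28,"tz":0,"ax":0,"ay":0,"az":0,"jaw":-1},{"tx":38,"ty":-28,"tz":10,"ax":0,"ay":0,"az":0,"jaw":-1},{"tx":38,"ty":-28,"tz":30,"ax":0,"ay":0,"az":0,"jaw":-1},{"tx":0,"ty":-10,"tz":30,"ax":0,"ay":0,"az":0,"jaw":-1}]'
python3 -m jog '[{"tx":0,"ty":0,"tz":0,"ax":0,"ay":0,"az":0,"jaw":-1}]'
python3 - <<'E'
from h import *
c=look(dict(lid=0,lid_knob=43),'w2.png'); tool(0,0)
E
```

```text
time_s: 2.38
eef_pos: [283.3, -336.0, 271.4]
ee_rot: [0.0, 0.985, 0.171, 0.0]
force: [0.3, -0.2, -0.3]
grip_width: 1.004
grip_force: 0.0
time_s: 3.0
eef_pos: [385.5, -169.1, 200.6]
ee_rot: [0.0, 0.985, 0.173, 0.0]
force: [0.1, -0.1, -0.8]
grip_width: 1.001
grip_force: 0.0
time_s: 3.12
eef_pos: [383.9, -170.1, 200.2]
ee_rot: [-0.001, 0.985, 0.172, -0.001]
force: [0.3, -0.3, -0.5]
grip_width: 0.999
grip_force: 0.0
lid [(0.92, [267.0, 128.0], [436.6, -99.4]), (0.78, [96.0, 78.0], [425.8, 51.7]), (0.65, [325.0, 322.0], [271.8, -214.9])]
lid_knob [(0.83, [63.0, 63.0], [430.2, 51.2]), (0.73, [260.0, 126.0], [437.8, -99.1]), (0.55, [328.0, 344.0], [273.6, -217.0])]
pose [ 384.9 -172.2  202.6] yaw 0.3439 tilt [ 0.0017 -0.0015] tool [0. 0. 0.]
```

View pics/w2.png

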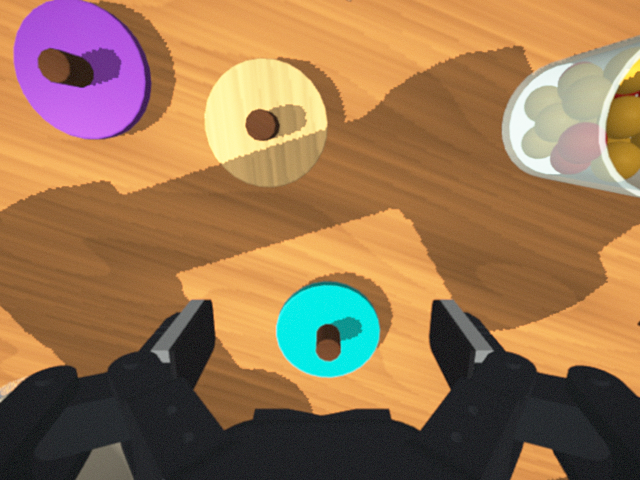

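The wooden lid is at (265,123) with its knob at (260,126). Purple is at (82,70) and turquoise at (328,330), so the choice is confirmed. Moving above it.

```bash
python3 -m jog '[{"tx":37,"ty":-25,"tz":20,"ax":0,"ay":0,"az":0,"jaw":-1},{"tx":37,"ty":-25,"tz":30,"ax":0,"ay":0,"az":0,"jaw":-1},{"tx":0,"ty":0,"tz":40,"ax":0,"ay":0,"az":0,"jaw":-1},{"tx":0,"ty":0,"tz":0,"ax":0,"ay":0,"az":0,"jaw":-1}]'
python3 - <<'E'
from h import *
c=look(dict(lid=0,lid_knob=43),'w3.png'); tool(0,0)
for p in find_in('lid','wrist')[:3]: print(p)
E
```

```text
time_s: 3.78
eef_pos: [436.7, -99.2, 110.6]
ee_rot: [-0.001, 0.985, 0.171, -0.001]
force: [0.3, -0.1, 0.9]
grip_width: 0.997
grip_force: 0.0
lid [(0.73, [322.0, 230.0], [440.0, -99.0]), (0.72, [108.0, 175.0], [427.0, 52.0])]
lid_knob [(0.78, [64.0, 180.0], [428.9, 52.8]), (0.71, [322.0, 248.0], [440.0, -99.1])]
pose [ 438.1 -100.2  113.2] yaw 0.3435 tilt [ 0.0029 -0.0015] tool [0. 0. 0.]
{'centre': [323.3, 235.5], 'conf': 0.97}
{'centre': [89.8, 171.7], 'conf': 0.91}
{'centre': [406.8, 418.0], 'conf': 0.76}
```

View pics/w3.png

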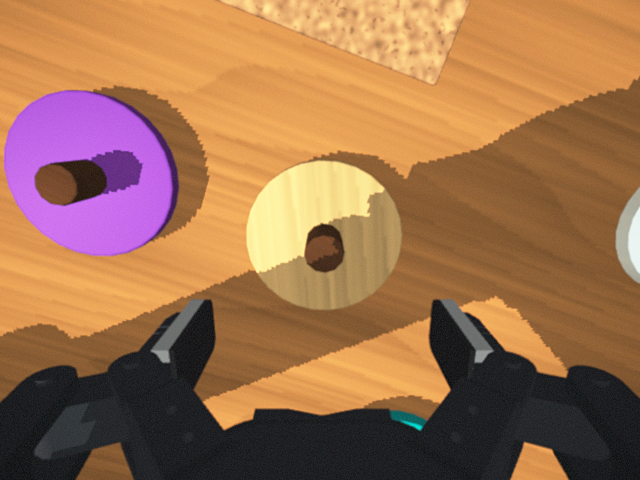

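The wooden lid sits between the fingers, with its knob at (323,247), well centred. Descending and gripping.

```bash
python3 -m jog '[{"tx":1,"ty":0,"tz":30,"ax":0,"ay":0,"az":0,"jaw":-1},{"tx":0,"ty":0,"tz":30,"ax":0,"ay":0,"az":0,"jaw":-1},{"tx":0,"ty":0,"tz":24,"ax":0,"ay":0,"az":0,"jaw":-1},{"tx":0,"ty":0,"tz":0,"ax":0,"ay":0,"az":0,"jaw":0},{"tx":0,"ty":0,"tz":0,"ax":0,"ay":0,"az":0,"jaw":1}]' 40
python3 -m jog '[{"tx":0,"ty":0,"tz":0,"ax":0,"ay":0,"az":0,"jaw":1},{"tx":0,"ty":0,"tz":0,"ax":0,"ay":0,"az":0,"jaw":1},{"tx":0,"ty":0,"tz":0,"ax":0,"ay":0,"az":0,"jaw":1},{"tx":0,"ty":0,"tz":0,"ax":0,"ay":0,"az":0,"jaw":1}]'
```

```text
time_s: 4.6
eef_pos: [439.0, -99.4, 28.8]
ee_rot: [0.001, 0.985, 0.171, 0.001]
force: [0.2, -0.9, 0.9]
grip_width: 0.604
grip_force: 0.0
time_s: 5.1
eef_pos: [438.7, -99.0, 28.4]
ee_rot: [0.001, 0.985, 0.172, 0.001]
force: [-1.4, -0.1, 7.5]
grip_width: 0.266
grip_force: 38.8
```

```bash
python3 -m jog '[{"tx":0,"ty":0,"tz":-20,"ax":0,"ay":0,"az":0,"jaw":1},{"tx":0,"ty":0,"tz":-40,"ax":0,"ay":0,"az":0,"jaw":1},{"tx":0,"ty":0,"tz":-50,"ax":0,"ay":0,"az":0,"jaw":1},{"tx":0,"ty":0,"tz":-50,"ax":0,"ay":0,"az":0,"jaw":1},{"tx":-10,"ty":25,"tz":-30,"ax":0,"ay":0,"az":0,"jaw":1}]'
python3 -m jog '[{"tx":-20,"ty":45,"tz":0,"ax":0,"ay":0,"az":0,"jaw":1},{"tx":-20,"ty":50,"tz":0,"ax":0,"ay":0,"az":0,"jaw":1},{"tx":-20,"ty":50,"tz":0,"ax":0,"ay":0,"az":0,"jaw":1},{"tx":-20,"ty":50,"tz":0,"ax":0,"ay":0,"az":0,"jaw":1},{"tx":-10,"ty":38,"tz":0,"ax":0,"ay":0,"az":0,"jaw":1}]'
python3 -m jog '[{"tx":0,"ty":0,"tz":0,"ax":0,"ay":0,"az":0,"jaw":1},{"tx":0,"ty":0,"tz":0,"ax":0,"ay":0,"az":0,"jaw":1}]'
python3 - <<'E'
from h import *
c=look(dict(jar=0,jar_rim=120,lid=0),'w4.png'); tool(0,0); print(c['fx'],c['cx'],c['cy'])
E
```

```text
time_s: 5.72
eef_pos: [437.4, -125.1, 220.2]
ee_rot: [0.001, 0.985, 0.173, 0.001]
force: [0.6, -0.2, -1.9]
grip_width: 0.266
grip_force: 39.6
time_s: 6.35
eef_pos: [430.6, -377.4, 217.5]
ee_rot: [0.0, 0.985, 0.171, 0.0]
force: [0.2, 0.5, -1.0]
grip_width: 0.264
grip_force: 39.6
time_s: 6.6
eef_pos: [431.1, -374.7, 217.3]
ee_rot: [-0.0, 0.985, 0.172, -0.0]
force: [-0.3, 0.5, -1.0]
grip_width: 0.265
grip_force: 39.7
jar [(0.55, [321.0, 96.0], [527.8, -340.3])]
jar_rim [(0.91, [324.0, 72.0], [530.9, -341.1])]
lid [(0.97, [131.0, 294.0], [272.5, -215.6]), (0.8, [322.0, 276.0], [360.2, -400.9])]
pose [ 431.4 -374.5  217.6] yaw 0.3458 tilt [ 0.0001 -0.0002] tool [0. 0. 0.]
363.54427615081244 321.7008272297574 238.9615151692753
```

View pics/w4.png

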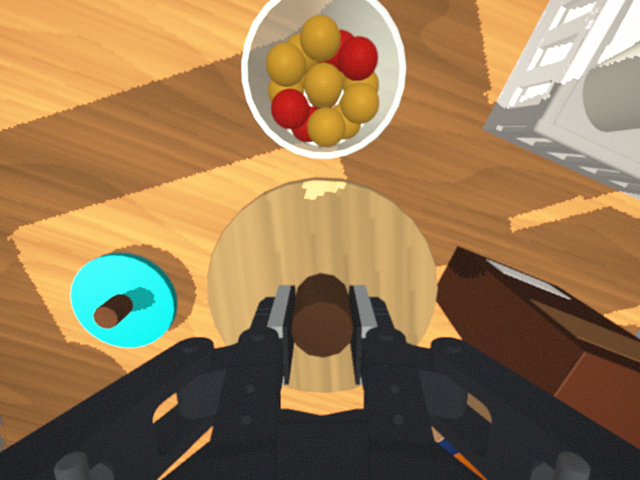

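The jar mouth is at (323,72) and the held lid's disc spans columns 208-437 with its far edge at (322,179). The carton is at the right and the turquoise lid at the left. Both the rim and disc edges can be fitted.

```bash
cat >> h.py <<'E'
def circ(P):
    P=np.array(P)[:,:2]; A=np.c_[2*P,np.ones(len(P))]; s=np.linalg.lstsq(A,(P**2).sum(1),rcond=None)[0]
    return np.round([*s[:2],np.sqrt(s[2]+s[:2]@s[:2])],1)
E
python3 - <<'E'
from h import *
c=cam('wrist'); im=c['color'].astype(int)
def edges(cx,cy,angs,r0,r1,test):
    out=[]
    for a in angs:
        for r in np.arange(r1,r0,-.5):
            x,y=cx+r*np.cos(a),cy+r*np.sin(a)
            if 0<=x<639 and 0<=y<479 and test(im[int(round(y)),int(round(x))]): out.append((x,y)); break
    return out
# rim: greyish-bright (unsaturated)
E=edges(323,72,np.radians(np.arange(-20,200,8)),60,100,lambda p:min(p)>120 and max(p)-min(p)<40)
P=[atz(c,e,120) for e in E]; f=circ(P); print('rim',f,len(E), np.round([np.hypot(*(p[:2]-f[:2]))-f[2] for p in P],1))
tz=217.6
D=edges(322,285,np.radians(np.r_[np.arange(-178,-115,4),np.arange(-65,0,4)]),80,125,lambda p:0)
# disc edge: largest outward colour gradient along ray
D=[]
for a in np.radians(np.r_[np.arange(-170,-100,4),np.arange(-78,-8,4)]):
    r=np.arange(95,125,1.); v=np.array([im[int(round(285+q*np.sin(a))),int(round(322+q*np.cos(a)))] for q in r])
    g=np.abs(v[3:]-v[:-3]).sum(1); k=g.argmax(); D.append((322+(r[k]+1.5)*np.cos(a),285+(r[k]+1.5)*np.sin(a)))
P=np.array([atz(c,e,tz-27.5+22) for e in D]); f=circ(P)
k=np.abs(np.hypot(*(P[:,:2]-f[:2]).T)-f[2])<2; f=circ(P[k]); print('disc',f,k.sum(),len(k)); tool(0,0)
E
```

```text
rim [ 529.5 -341.    49.3] 28 [-0.1  0.1  0.2 -0.2  0.2 -0.5 -0.1 -0.2  0.4 -0.1 -0.3 -0.1 -0.1  0.
 -0.   0.1 -0.2 -0.1  0.   0.2 -0.2 -0.1 -0.1  0.1  0.4 -0.  -0.  -0.2]
disc [ 433.5 -374.1   50.3] 36 36
pose [ 431.4 -374.6  217.6] yaw 0.3457 tilt [ 0.0003 -0.0002] tool [0. 0. 0.]
```

```bash
python3 -m jog '[{"tx":20,"ty":0.5,"tz":0,"ax":0,"ay":0,"az":0,"jaw":1},{"tx":40,"ty":0.5,"tz":0,"ax":0,"ay":0,"az":0,"jaw":1},{"tx":30,"ty":0.5,"tz":0,"ax":0,"ay":0,"az":0,"jaw":1},{"tx":13.5,"ty":0,"tz":0,"ax":0,"ay":0,"az":0,"jaw":1},{"tx":0,"ty":0,"tz":20,"ax":0,"ay":0,"az":0,"jaw":1}]'
python3 -m jog '[{"tx":0,"ty":0,"tz":30,"ax":0,"ay":0,"az":0,"jaw":1},{"tx":0,"ty":0,"tz":15,"ax":0,"ay":0,"az":0,"jaw":1},{"tx":0,"ty":0,"tz":0,"ax":0,"ay":0,"az":0,"jaw":1},{"tx":0,"ty":0,"tz":0,"ax":0,"ay":0,"az":0,"jaw":1}]'
python3 - <<'E'
from h import *
tool(0,0)
a=[]
for n in('scene','side'):
    c=look(dict(jar_rim=120,lid=122,lid_knob=165),None,n)
    x,y=(245,185) if n=='scene' else (337,160)
    a.append(cv2.resize(c['color'][y-70:y+50,x-60:x+60],(400,400),interpolation=cv2.INTER_CUBIC))
cv2.imwrite('pics/j1.png',np.hstack(a)[:,:,::-1])
E
```

```text
time_s: 7.48
eef_pos: [530.6, -341.4, 198.1]
ee_rot: [0.001, 0.985, 0.172, 0.001]
force: [-0.5, -0.3, -1.8]
grip_width: 0.263
grip_force: 39.7
time_s: 7.98
eef_pos: [529.5, -342.2, 153.6]
ee_rot: [0.001, 0.985, 0.172, 0.001]
force: [-0.2, -1.0, -1.1]
grip_width: 0.265
grip_force: 39.7
pose [ 529.5 -342.2  153.6] yaw 0.3447 tilt [ 0.0014 -0.0014] tool [0. 0. 0.]
jar_rim [(0.62, [242.0, 181.0], [539.9, -334.7])]
lid [(0.9, [351.0, 183.0], [356.0, -131.9]), (0.73, [241.0, 177.0], [533.6, -344.9]), (0.72, [387.0, 271.0], [498.8, 101.0])]
lid_knob [(0.89, [241.0, 164.0], [527.9, -341.9]), (0.83, [386.0, 261.0], [506.2, 100.0]), (0.65, [348.0, 173.0], [370.4, -133.2])]
jar_rim [(0.58, [337.0, 152.0], [529.1, -337.4])]
lid [(0.83, [331.0, 310.0], [408.0, 130.8]), (0.81, [338.0, 151.0], [526.8, -341.3])]
lid_knob [(0.84, [332.0, 299.0], [405.0, 133.2]), (0.83, [337.0, 137.0], [532.0, -344.3])]
```

View pics/j1.png

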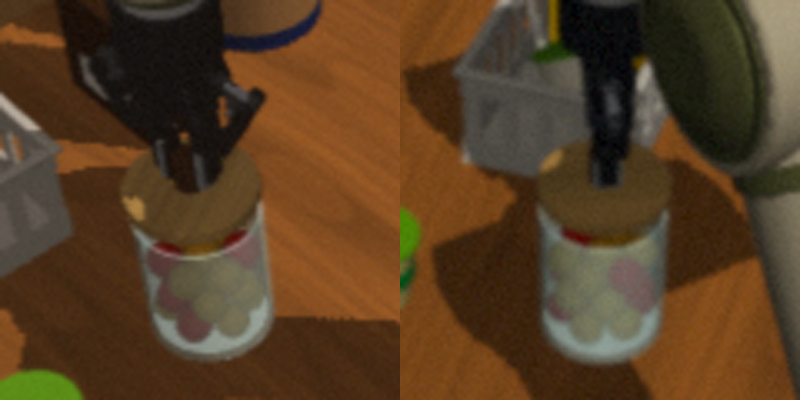

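Both crops show the lid just above the jar: disc at 122-263 over a jar at 135-270 on the left, and 538-671 over 541-667 on the right. The left view hints at a few mm of offset, so I'll compare it with projections.

```bash
python3 - <<'E'
from h import *
t=np.linspace(0,2*np.pi,200)
def ext(c,x,y,z,r):
    P=np.c_[x+r*np.cos(t),y+r*np.sin(t),z+0*t,1+0*t]@np.array(c['camera_from_world']).T
    u=np.c_[P[:,0],-P[:,1]]/-P[:,2:3]; u*=1+c['k1']*(u**2).sum(1,keepdims=True)
    return np.round([(c['cx']+c['fx']*u[:,0]).min(),(c['cx']+c['fx']*u[:,0]).max()],1)
for n in('scene','side'):
    c=cam(n)
    for nm,a in dict(disc=(529.5,-341.5,136,52),dy3=(529.5,-338.5,136,52),dx3=(532.5,-341.5,136,52),rim=(530,-340.8,120,50),base=(530,-340.8,4,50)).items(): print(n,nm,ext(c,*a))
    im=c['color'].astype(int)
    rows=(165,170,175,178) if n=='scene' else (143,146,150)
    x0=(215,275) if n=='scene' else (310,368)
    for r in rows:
        g=np.abs(im[r,x0[0]+2:x0[1]]-im[r,x0[0]:x0[1]-2]).sum(1); k=np.argsort(-g)[:6]; print(r,sorted((k+x0[0]+1).tolist()))
E
```

```text
scene disc [221.3 263.2]
scene dy3 [222.1 264.1]
scene dx3 [220.4 262.4]
scene rim [223.1 263. ]
scene base [229.1 266.5]
165 [234, 235, 243, 246, 251, 252]
170 [237, 238, 243, 244, 247, 249]
175 [221, 222, 225, 226, 227, 263]
178 [223, 224, 228, 261, 262, 264]
side disc [316.8 357.7]
side dy3 [316.5 357.5]
side dx3 [315.7 356.6]
side rim [317.4 356.5]
side base [317.8 354.8]
143 [332, 336, 337, 341, 342, 343]
146 [311, 318, 336, 341, 358, 359]
150 [311, 312, 317, 318, 357, 358]
```

```bash
python3 -m jog '[{"tx":0.5,"ty":-1.4,"tz":0,"ax":0,"ay":0,"az":0,"jaw":1},{"tx":0,"ty":0,"tz":3,"ax":0,"ay":0,"az":0,"jaw":1},{"tx":0,"ty":0,"tz":3,"ax":0,"ay":0,"az":0,"jaw":1},{"tx":0,"ty":0,"tz":1,"ax":0,"ay":0,"az":0,"jaw":1},{"tx":0,"ty":0,"tz":0,"ax":0,"ay":0,"az":0,"jaw":1}]'
python3 -m jog '[{"tx":0,"ty":0,"tz":1,"ax":0,"ay":0,"az":0,"jaw":1},{"tx":0,"ty":0,"tz":1,"ax":0,"ay":0,"az":0,"jaw":1},{"tx":0,"ty":0,"tz":1,"ax":0,"ay":0,"az":0,"jaw":1},{"tx":0,"ty":0,"tz":0,"ax":0,"ay":0,"az":0,"jaw":1}]'
```

```text
time_s: 9.1
eef_pos: [529.1, -340.3, 145.2]
ee_rot: [-0.0, 0.985, 0.172, -0.0]
force: [0.4, -0.2, -2.4]
grip_width: 0.264
grip_force: 39.7
time_s: 9.6
eef_pos: [529.1, -340.3, 142.2]
ee_rot: [-0.0, 0.985, 0.172, -0.0]
force: [-1.2, 0.4, -1.4]
grip_width: 0.265
grip_force: 39.7
```

```bash
python3 -m jog '[{"tx":0,"ty":0,"tz":1,"ax":0,"ay":0,"az":0,"jaw":1},{"tx":0,"ty":0,"tz":1,"ax":0,"ay":0,"az":0,"jaw":1},{"tx":0,"ty":0,"tz":1,"ax":0,"ay":0,"az":0,"jaw":1},{"tx":0,"ty":0,"tz":0,"ax":0,"ay":0,"az":0,"jaw":1}]'
python3 -m jog '[{"tx":0,"ty":0,"tz":1,"ax":0,"ay":0,"az":0,"jaw":1},{"tx":0,"ty":0,"tz":0,"ax":0,"ay":0,"az":0,"jaw":1},{"tx":0,"ty":0,"tz":0,"ax":0,"ay":0,"az":0,"jaw":1}]'
```

```text
time_s: 10.1
eef_pos: [529.1, -340.3, 139.2]
ee_rot: [-0.0, 0.985, 0.172, -0.0]
force: [-0.6, 0.0, -1.8]
grip_width: 0.264
grip_force: 39.7
time_s: 10.48
eef_pos: [529.2, -340.3, 138.5]
ee_rot: [0.0, 0.985, 0.172, 0.0]
force: [-0.4, 1.4, 1.3]
grip_width: 0.261
grip_force: 39.9
```

```bash
python3 -m jog '[{"tx":0,"ty":0,"tz":0.5,"ax":0,"ay":0,"az":0,"jaw":1},{"tx":0,"ty":0,"tz":0.5,"ax":0,"ay":0,"az":0,"jaw":1},{"tx":0,"ty":0,"tz":0,"ax":0,"ay":0,"az":0,"jaw":1}]'

```

```text
time_s: 10.85
eef_pos: [529.2, -340.4, 138.5]
ee_rot: [0.0, 0.985, 0.172, 0.0]
force: [-3.1, 2.5, 7.4]
grip_width: 0.265
grip_force: 40.6
```

The height difference of 110.1 mm means it's home. Releasing gently and rising.

```bash
python3 -m jog '[{"tx":0,"ty":0,"tz":-0.8,"ax":0,"ay":0,"az":0,"jaw":1},{"tx":0,"ty":0,"tz":0,"ax":0,"ay":0,"az":0,"jaw":0.3},{"tx":0,"ty":0,"tz":0,"ax":0,"ay":0,"az":0,"jaw":0},{"tx":0,"ty":0,"tz":0,"ax":0,"ay":0,"az":0,"jaw":-0.3},{"tx":0,"ty":0,"tz":0,"ax":0,"ay":0,"az":0,"jaw":-0.3}]'
python3 -m jog '[{"tx":0,"ty":0,"tz":-10,"ax":0,"ay":0,"az":0,"jaw":-0.3},{"tx":0,"ty":0,"tz":-30,"ax":0,"ay":0,"az":0,"jaw":-0.3},{"tx":0,"ty":0,"tz":-40,"ax":0,"ay":0,"az":0,"jaw":-0.3},{"tx":-30,"ty":-30,"tz":-20,"ax":0,"ay":0,"az":0,"jaw":-0.3},{"tx":-30,"ty":-40,"tz":0,"ax":0,"ay":0,"az":0,"jaw":-1}]'
python3 - <<'E'
from h import *
a=[]
for n in('scene','side'):
    c=look(dict(lid=110,lid_knob=153),None,n)
    x,y=(245,185) if n=='scene' else (337,160)
    a.append(cv2.resize(c['color'][y-70:y+50,x-60:x+60],(400,400),interpolation=cv2.INTER_CUBIC))
cv2.imwrite('pics/j2.png',np.hstack(a)[:,:,::-1]); tool(0,0)
c=cam('scene'); 
# mat corners / yaw: cork mask
h=cv2.cvtColor(c['color'],cv2.COLOR_RGB2HSV)
E
```

```text
time_s: 11.48
eef_pos: [529.2, -340.3, 138.0]
ee_rot: [-0.0, 0.985, 0.172, -0.0]
force: [0.3, -0.2, -0.3]
grip_width: 0.649
grip_force: 0.0
time_s: 12.1
eef_pos: [448.5, -294.9, 240.2]
ee_rot: [0.002, 0.985, 0.171, 0.001]
force: [0.2, -0.0, 0.3]
grip_width: 0.839
grip_force: 0.0
lid [(0.95, [386.0, 272.0], [496.0, 96.1])]
lid_knob [(0.97, [345.0, 170.0], [356.6, -152.3]), (0.64, [242.0, 170.0], [533.6, -334.8]), (0.57, [388.0, 260.0], [494.9, 96.2]), (0.51, [266.0, 301.0], [744.8, -17.2])]
lid [(0.73, [336.0, 159.0], [528.8, -324.8]), (0.71, [422.0, 240.0], [265.8, -117.5]), (0.62, [330.0, 311.0], [410.3, 125.1])]
lid_knob [(0.92, [428.0, 229.0], [258.9, -112.6]), (0.63, [333.0, 299.0], [405.3, 124.7]), (0.61, [337.0, 141.0], [530.1, -342.0])]
pose [ 449.7 -295.3  238.7] yaw 0.3448 tilt [ 0.0012 -0.0011] tool [0. 0. 0.]
```

View pics/j2.png

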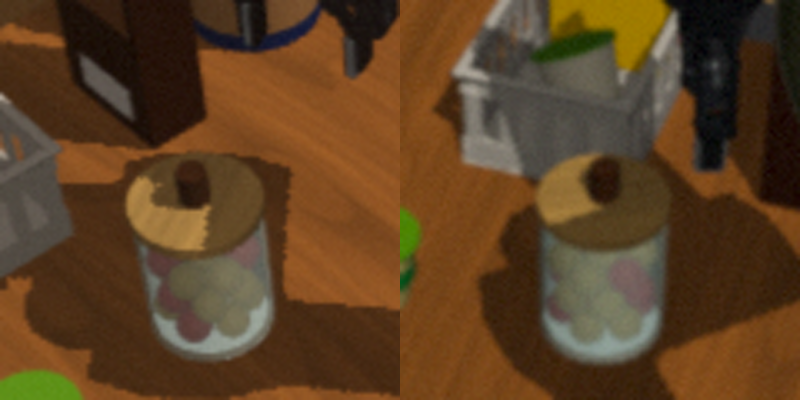

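The lid sits level and fully on the jar in both crops (disc at (195,205) and (603,205)), knob upright. Next comes the dish.

```bash
python3 -m jog '[{"tx":18,"ty":-39.4,"tz":0,"ax":0,"ay":0,"az":0,"jaw":-1},{"tx":18,"ty":-39.4,"tz":0,"ax":0,"ay":0,"az":0,"jaw":-1},{"tx":18,"ty":-39.4,"tz":0,"ax":0,"ay":0,"az":0,"jaw":-1},{"tx":18,"ty":-39.4,"tz":0,"ax":0,"ay":0,"az":0,"jaw":-1},{"tx":18,"ty":-39.4,"tz":0,"ax":0,"ay":0,"az":0,"jaw":-1}]'
python3 -m jog '[{"tx":18,"ty":-39.4,"tz":0,"ax":0,"ay":0,"az":0,"jaw":-1},{"tx":18,"ty":-39.4,"tz":0,"ax":0,"ay":0,"az":0,"jaw":-1},{"tx":18,"ty":-39.4,"tz":0,"ax":0,"ay":0,"az":0,"jaw":-1},{"tx":18,"ty":-39.4,"tz":0,"ax":0,"ay":0,"az":0,"jaw":-1},{"tx":18,"ty":-39.4,"tz":0,"ax":0,"ay":0,"az":0,"jaw":-1}]'
python3 -m jog '[{"tx":18,"ty":-39.4,"tz":0,"ax":0,"ay":0,"az":0,"jaw":-1},{"tx":18,"ty":-39.4,"tz":0,"ax":0,"ay":0,"az":0,"jaw":-1},{"tx":0,"ty":0,"tz":0,"ax":0,"ay":0,"az":-0.16,"jaw":-1},{"tx":0,"ty":0,"tz":0,"ax":0,"ay":0,"az":-0.16,"jaw":-1},{"tx":0,"ty":0,"tz":0,"ax":0,"ay":0,"az":-0.16,"jaw":-1}]'
python3 -m jog '[{"tx":0,"ty":0,"tz":0,"ax":0,"ay":0,"az":-0.16,"jaw":-1},{"tx":0,"ty":0,"tz":0,"ax":0,"ay":0,"az":-0.16,"jaw":-1},{"tx":0,"ty":0,"tz":0,"ax":0,"ay":0,"az":-0.16,"jaw":-1},{"tx":0,"ty":0,"tz":0,"ax":0,"ay":0,"az":0,"jaw":-1},{"tx":0,"ty":0,"tz":0,"ax":0,"ay":0,"az":0,"jaw":-1}]'
python3 - <<'E'
from h import *
c=look(dict(dish=0,ear_a=30,sweet=24),'d1.png'); tool(0,0); print(sense()['joints'].round(2))
C=dict(scene=[(297,262),(225,322),(407,348),(340,418)],side=[(303,234),(218,222),(254,358),(160,336)])
for n,p in C.items():
    c=cam(n); P=np.array([atz(c,q,3)[:2] for q in p]); print(n,P.round(1).tolist(),'ctr',P.mean(0).round(1))
    for a,b in((0,2),(1,3)): d=P[b]-P[a]; print('yaw',np.degrees(np.arctan2(-d[0],d[1])).round(2),np.hypot(*d).round(1))
    for a,b in((0,1),(2,3)): d=P[b]-P[a]; print('yaw',np.degrees(np.arctan2(d[1],d[0])).round(2),np.hypot(*d).round(1))
E
```

```text
time_s: 13.08
eef_pos: [467.9, -77.7, 238.2]
ee_rot: [0.0, 0.985, 0.172, 0.0]
force: [0.4, -0.3, -0.4]
grip_width: 1.001
grip_force: 0.0
time_s: 13.7
eef_pos: [486.1, 138.5, 238.1]
ee_rot: [0.0, 0.985, 0.172, 0.0]
force: [0.1, -0.5, 0.0]
grip_width: 1.004
grip_force: 0.0
time_s: 14.32
eef_pos: [493.3, 223.7, 237.9]
ee_rot: [-0.0, 0.915, 0.403, -0.0]
force: [-0.8, -0.2, 0.4]
grip_width: 0.997
grip_force: 0.0
time_s: 14.95
eef_pos: [492.8, 223.4, 237.9]
ee_rot: [-0.0, 0.796, 0.606, -0.0]
force: [0.3, -0.0, -0.0]
grip_width: 0.998
grip_force: 0.0
dish [(0.69, [318.0, 63.0], [524.8, 353.0])]
ear_a [(0.86, [328.0, 153.0], [512.2, 271.8])]
sweet [(0.82, [316.0, 56.0], [523.1, 354.9])]
pose [492.6 223.3 238.1] yaw 1.3036 tilt [0. 0.] tool [0. 0. 0.]
[0.21 0.34 1.44 0.   1.36 0.48]
scene [[562.9, -119.4], [795.0, -118.5], [557.3, 222.5], [775.0, 220.2]] ctr [672.5  51.2]
yaw 0.94 341.9
yaw 3.39 339.3
yaw 0.21 232.1
yaw -0.6 217.7
side [[561.0, -145.6], [783.2, -121.9], [551.9, 219.6], [771.1, 230.6]] ctr [666.8  45.7]
yaw 1.43 365.3
yaw 1.97 352.7
yaw 6.08 223.5
yaw 2.86 219.5
```

View pics/d1.png

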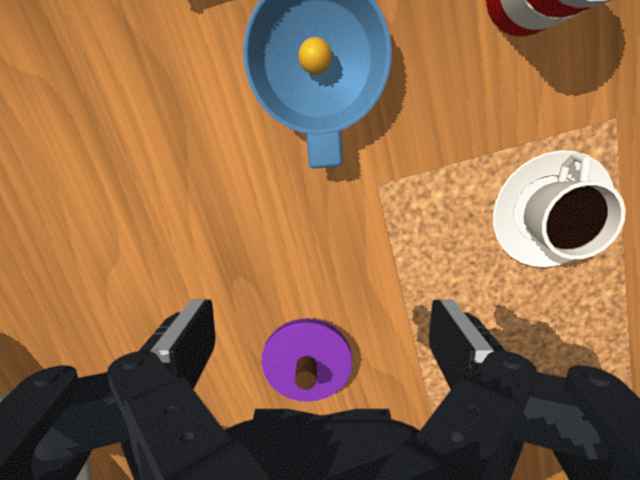

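The dish is at (318,62) with its ball at (316,55) and the near ear at (324,150). The mat's near-left corner is at (380,184) and far-left at (614,122). I'll fit these precisely.

```bash
python3 - <<'E'
from h import *
c=cam('wrist'); h=cv2.cvtColor(c['color'],cv2.COLOR_RGB2HSV)
m=((h[...,0]>98)&(h[...,0]<118)&(h[...,1]>90)).astype(np.uint8); m[200:]=0
m=cv2.morphologyEx(m,cv2.MORPH_CLOSE,np.ones((3,3)))
cn=max(cv2.findContours(m,cv2.RETR_EXTERNAL,cv2.CHAIN_APPROX_NONE)[0],key=cv2.contourArea)[:,0,:]
W=np.array([atz(c,p,36)[:2] for p in cn if p[1]>3]); g=np.array([524,353.])
for _ in range(4):
    r=np.hypot(*(W-g).T); k=(r<69)&(r>58); f=circ(W[k]); g=f[:2]
print('dish',f,k.sum())
r=np.hypot(*(W-g).T); k=(r>70)&(r<90); E=W[k]; 
print('ear max r',r.max().round(1),'n',k.sum())
a=np.degrees(np.arctan2(*(g-E).T[::-1])); rr=r[k]
# ear two sides: perpendicular offsets
med=np.median(a); s=a>med
P1,P2=E[s],E[~s]
def line(P): v=cv2.fitLine(P.astype(np.float32),cv2.DIST_HUBER,0,.01,.01).ravel(); d=v[:2]*np.sign(v[1]); return np.degrees(np.arctan2(d[1],d[0])),v[2:]
print('ear sides',line(P1),line(P2),'ear ctr angle',((a.max()+a.min())/2).round(2), 'mean E',E.mean(0).round(1))
for q in((324,150),(316,56)): print(q,atz(c,q,36 if q[0]==324 else 24).round(1))
# mat: nlc, flc and near edge
for q in((380,184),(614,122),(393,240),(406,295)): print('mat',q,atz(c,q,3).round(1))
tool(0,0)
h2=h[100:300,370:640]; print(h[150,420:430].tolist()[:3],h[150,380:383].tolist())
E
```

```text
dish [523.6 351.4  62.3] 298
ear max r 92.4 n 46
ear sides (np.float32(79.32538), array([523.3584, 271.1373], dtype=float32)) (np.float32(80.29572), array([494.97015, 277.47507], dtype=float32)) ear ctr angle 79.43 mean E [509.2 274.2]
(324, 150) [508.8 275.7  36. ]
(316, 56) [522.9 355.   24. ]
mat (380, 184) [555.5 226.1   3. ]
mat (614, 122) [788.6 224.6   3. ]
mat (393, 240) [555.9 163.5   3. ]
mat (406, 295) [556.4  96.2   3. ]
pose [492.5 223.3 238.1] yaw 1.3043 tilt [0. 0.] tool [0. 0. 0.]
[[14, 163, 203], [15, 167, 198], [14, 167, 196]] [[14, 161, 201], [14, 164, 198], [14, 167, 198]]
```

```bash
python3 -m jog '[{"tx":27,"ty":1.4,"tz":30,"ax":0,"ay":0,"az":0,"jaw":-1},{"tx":27,"ty":1.3,"tz":40,"ax":0,"ay":0,"az":0,"jaw":-1},{"tx":0,"ty":0,"tz":40,"ax":0,"ay":0,"az":-0.087,"jaw":-1},{"tx":0,"ty":0,"tz":28,"ax":0,"ay":0,"az":0,"jaw":-0.5},{"tx":0,"ty":0,"tz":0,"ax":0,"ay":0,"az":0,"jaw":-0.5}]'
python3 -m jog '[{"tx":0,"ty":0,"tz":0,"ax":0,"ay":0,"az":0,"jaw":-0.5},{"tx":0,"ty":0,"tz":0,"ax":0,"ay":0,"az":0,"jaw":-0.5}]'
python3 - <<'E'
from h import *
c=look(dict(dish=0,ear_a=30,sweet=24),'d2.png'); tool(0,0)
h=cv2.cvtColor(c['color'],cv2.COLOR_RGB2HSV)
m=((h[...,0]>98)&(h[...,0]<118)&(h[...,1]>90)).astype(np.uint8)
m=cv2.morphologyEx(m,cv2.MORPH_CLOSE,np.ones((3,3)))
cn=max(cv2.findContours(m,cv2.RETR_EXTERNAL,cv2.CHAIN_APPROX_NONE)[0],key=cv2.contourArea)[:,0,:]
W=np.array([atz(c,p,36)[:2] for p in cn if p[1]>3]); g=np.array([524,353.])
for _ in range(4):
    r=np.hypot(*(W-g).T); k=(r<69)&(r>58); f=circ(W[k]); g=f[:2]
print('dish',f,k.sum()); r=np.hypot(*(W-g).T)
for sg in(1,-1):
    k=(r>72)&(r<100)&((W-g)[:,1]*sg>0); E=W[k]; a=np.degrees(np.arctan2(*(E-g).T[::-1])) ; print(k.sum(), a.min() if k.sum() else 0,a.max() if k.sum() else 0, E.mean(0), r[k].max() if k.sum() else 0)
E
```

```text
time_s: 15.92
eef_pos: [508.3, 274.4, 98.5]
ee_rot: [-0.001, 0.768, 0.641, -0.002]
force: [0.9, 0.4, 0.4]
grip_width: 0.748
grip_force: 0.0
time_s: 16.18
eef_pos: [510.0, 274.9, 101.6]
ee_rot: [0.0, 0.768, 0.641, 0.001]
force: [-0.6, -0.1, -0.2]
grip_width: 0.751
grip_force: 0.0
dish []
ear_a [(0.56, [322.0, 251.0], [510.3, 275.1])]
sweet [(0.77, [318.0, 113.0], [522.0, 355.0])]
pose [509.5 274.7 100.7] yaw 1.3917 tilt [0.0009 0.0003] tool [0. 0. 0.]
dish [523.7 352.   62.5] 517
0 0 0 [nan nan] 0
107 -112.46393234251151 -88.66882435518494 [508.19360046 268.84857895] 91.7485862879178<stdin>:12: RuntimeWarning: Mean of empty slice.
  ret = um.true_divide(
```

View pics/d2.png

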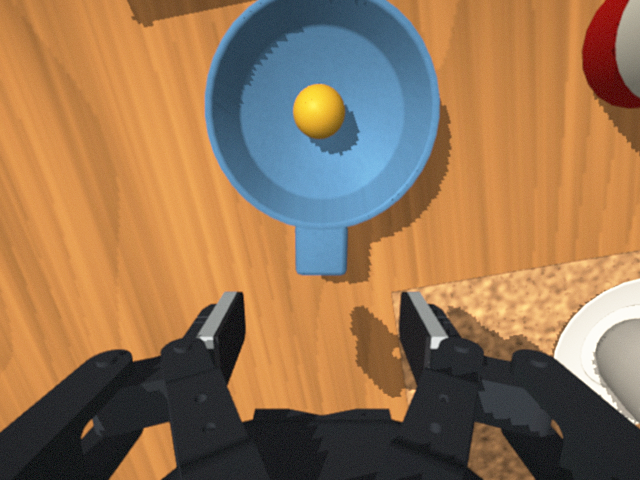

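The ear at (322,250) is centred and square between the fingers, with the ball at (319,110) in the dish. Descending and gripping.

```bash
python3 -m jog '[{"tx":-2,"ty":0,"tz":30,"ax":0,"ay":0,"az":0,"jaw":-0.5},{"tx":0,"ty":0,"tz":30,"ax":0,"ay":0,"az":0,"jaw":-0.5},{"tx":0,"ty":0,"tz":20,"ax":0,"ay":0,"az":0,"jaw":-0.5},{"tx":0,"ty":0,"tz":10,"ax":0,"ay":0,"az":0,"jaw":-0.3},{"tx":0,"ty":0,"tz":0,"ax":0,"ay":0,"az":0,"jaw":-0.1}]' 25
python3 -m jog '[{"tx":0,"ty":0,"tz":0,"ax":0,"ay":0,"az":0,"jaw":0},{"tx":0,"ty":0,"tz":0,"ax":0,"ay":0,"az":0,"jaw":0.1},{"tx":0,"ty":0,"tz":0,"ax":0,"ay":0,"az":0,"jaw":0.2},{"tx":0,"ty":0,"tz":0,"ax":0,"ay":0,"az":0,"jaw":0.3},{"tx":0,"ty":0,"tz":0,"ax":0,"ay":0,"az":0,"jaw":1}]'
python3 -m jog '[{"tx":0,"ty":0,"tz":0,"ax":0,"ay":0,"az":0,"jaw":1},{"tx":0,"ty":0,"tz":0,"ax":0,"ay":0,"az":0,"jaw":1}]'
python3 -m jog '[{"tx":0,"ty":0,"tz":0,"ax":0,"ay":0,"az":0,"jaw":1},{"tx":0,"ty":0,"tz":0,"ax":0,"ay":0,"az":0,"jaw":1},{"tx":0,"ty":0,"tz":0,"ax":0,"ay":0,"az":0,"jaw":1}]' 100
python3 - <<'E'
from h import *
c=look(dict(ear_a=30,sweet=24)); tool(0,0)
E
```

```text
time_s: 17.0
eef_pos: [508.9, 272.7, 10.0]
ee_rot: [-0.0, 0.767, 0.641, -0.0]
force: [-0.4, -0.3, 0.5]
grip_width: 0.553
grip_force: 0.0
time_s: 17.62
eef_pos: [509.2, 272.8, 10.4]
ee_rot: [0.0, 0.767, 0.641, 0.0]
force: [-1.3, -0.9, 3.4]
grip_width: 0.37
grip_force: 27.9
time_s: 17.88
eef_pos: [509.1, 272.7, 10.3]
ee_rot: [0.0, 0.767, 0.641, 0.0]
force: [0.6, -1.4, 3.7]
grip_width: 0.37
grip_force: 28.0
time_s: 18.25
eef_pos: [509.2, 272.7, 10.4]
ee_rot: [0.0, 0.768, 0.641, 0.0]
force: [-0.1, -1.7, 4.9]
grip_width: 0.357
grip_force: 98.2
ear_a [(0.63, [323.0, 320.0], [509.8, 275.2])]
sweet [(0.58, [316.0, 87.0], [521.9, 356.1])]
pose [509.1 272.7  10.4] yaw 1.3918 tilt [0.0005 0.0001] tool [0. 0. 0.]
```

```bash
python3 -m jog '[{"tx":0,"ty":0,"tz":-1,"ax":0,"ay":0,"az":0,"jaw":1},{"tx":0,"ty":0,"tz":-2,"ax":0,"ay":0,"az":0,"jaw":1},{"tx":0,"ty":0,"tz":-3,"ax":0,"ay":0,"az":0,"jaw":1},{"tx":0,"ty":0,"tz":-4,"ax":0,"ay":0,"az":0,"jaw":1},{"tx":0,"ty":0,"tz":-4,"ax":0,"ay":0,"az":0,"jaw":1}]'
python3 - <<'E'
from h import *
c=cam('wrist'); s=sense(); print(s['force'],s['wrist_torque'],s['grip_force'])
c2=c
for q,z in(('sweet',38),('dish',14)):
    print(q,[(round(d['conf'],2),np.round(d['centre'],1),atz(c,d['centre'],z).round(1)) for d in place_of(q,'wrist')[:2]])
# dish tilt from depth: rim plane
h=cv2.cvtColor(c['color'],cv2.COLOR_RGB2HSV)
m=((h[...,0]>98)&(h[...,0]<118)&(h[...,1]>90))
ys,xs=np.nonzero(m&(c['depth']>0)); idx=np.arange(0,len(xs),7)
P=np.array([ (lambda o,d:o+d*c['depth'][y,x])(*ray(c,(x,y))) for x,y in zip(xs[idx],ys[idx])])
np.save('cloud.npy',P); print(len(P),np.percentile(P[:,2],[1,50,95,99]).round(1)); tool(0,0)
E
```

```text
time_s: 19.02
eef_pos: [508.9, 272.7, 24.3]
ee_rot: [-0.0, 0.767, 0.641, -0.0]
force: [0.7, 0.5, -1.6]
grip_width: 0.353
grip_force: 98.8
[ 0.72173364  0.42529524 -0.78863277] [-0.2016279   0.03836542  0.02506996] 98.85604977607727
sweet [(0.82, array([317.4,  87.2]), array([522.1, 355.9,  38. ]))]
dish []
14223 [21.4 32.3 48.4 49.2]
pose [509.  272.7  24.3] yaw 1.3918 tilt [0.0004 0.0001] tool [0. 0. 0.]
```

```bash
cat >> h.py <<'E'
def dishtilt():
    "dish centre, tilt (deg, in tool x / tool y), rim height, from depth; ball position"
    c=cam('wrist'); T=c['w']@np.linalg.inv(np.array(c['mount']))
    h=cv2.cvtColor(c['color'],cv2.COLOR_RGB2HSV); m=((h[...,0]>98)&(h[...,0]<118)&(h[...,1]>90))&(c['depth']>0)
    ys,xs=np.nonzero(m); idx=np.arange(0,len(xs),3)
    P=np.array([(lambda o,d:o+d*c['depth'][y,x])(*ray(c,(x,y))) for x,y in zip(xs[idx],ys[idx])])
    Q=(P-T[:3,3])@T[:3,:3]; g=np.array([80.,0.])   # tool frame
    r=np.hypot(*(Q[:,:2]-g).T)
    for nm,k in (('rim',(r>59)&(r<64)&(Q[:,2]<np.percentile(Q[:,2],25))),):
        A=np.c_[Q[k,:2]-g,np.ones(k.sum())]; s=np.linalg.lstsq(A,Q[k,2],rcond=None)[0]
        for _ in range(3):
            e=np.abs(A@s-Q[k,2])<1.5; s=np.linalg.lstsq(A[e],Q[k,2][e],rcond=None)[0]
        print(nm,e.sum(),'slope deg',np.degrees(s[:2]).round(2),'rim z world',round(T[2,3]-s[2],1))
    k=r<40  # floor quadratic
    q=Q[k,:2]-g; A=np.c_[q,q[:,0]**2+q[:,1]**2,np.ones(k.sum())]; s=np.linalg.lstsq(A,Q[k,2],rcond=None)[0]; print('floor vertex off',(-s[:2]/2/s[2]).round(1))
    d=place_of('sweet','wrist')
    if d:
        p=atz(c,d[0]['centre'],T[2,3]+13.6); print('ball tool',((p-T[:3,3])@T[:3,:3]).round(1)[:2],round(d[0]['conf'],2))
    tool(0,0)
E
python3 -c "
from h import *
dishtilt()"
```

```text
rim 3224 slope deg [0.6 0. ] rim z world 47.6
floor vertex off [1.8 0. ]
ball tool [82.9 -1.1] 0.7
pose [508.9 272.7  24. ] yaw 1.3918 tilt [-0.0001 -0.    ] tool [0. 0. 0.]
```

Held and level within about 0.6°, ball centred. Finish the lift, then carry gently.

```bash
python3 -m jog '[{"tx":0,"ty":0,"tz":-3,"ax":0,"ay":0,"az":0,"jaw":1},{"tx":0,"ty":0,"tz":-6,"ax":0,"ay":0,"az":0,"jaw":1},{"tx":0,"ty":0,"tz":-8,"ax":0,"ay":0,"az":0,"jaw":1},{"tx":0,"ty":0,"tz":-9,"ax":0,"ay":0,"az":0,"jaw":1},{"tx":0,"ty":0,"tz":-9,"ax":0,"ay":0,"az":0,"jaw":1}]'
python3 -m jog '[{"tx":0,"ty":0,"tz":-9,"ax":0,"ay":0,"az":0,"jaw":1},{"tx":0,"ty":0,"tz":-9,"ax":0,"ay":0,"az":0,"jaw":1},{"tx":0,"ty":0,"tz":-9,"ax":0,"ay":0,"az":0,"jaw":1},{"tx":0,"ty":0,"tz":-8,"ax":0,"ay":0,"az":0,"jaw":1},{"tx":0,"ty":0,"tz":-6,"ax":0,"ay":0,"az":0,"jaw":1}]'
python3 -m jog '[{"tx":0,"ty":0,"tz":-3,"ax":0,"ay":0,"az":0,"jaw":1},{"tx":-1.7,"ty":1,"tz":-1,"ax":0,"ay":0,"az":0,"jaw":1},{"tx":-3.4,"ty":2,"tz":0,"ax":0,"ay":0,"az":0,"jaw":1},{"tx":-5.2,"ty":3.1,"tz":0,"ax":0,"ay":0,"az":0,"jaw":1},{"tx":-6.9,"ty":4.1,"tz":0,"ax":0,"ay":0,"az":0,"jaw":1}]'
python3 -m jog '[{"tx":-8.75,"ty":5.25,"tz":0,"ax":0,"ay":0,"az":0,"jaw":1},{"tx":-8.75,"ty":5.25,"tz":0,"ax":0,"ay":0,"az":0,"jaw":1},{"tx":-8.75,"ty":5.25,"tz":0,"ax":0,"ay":0,"az":0,"jaw":1},{"tx":-8.75,"ty":5.25,"tz":0,"ax":0,"ay":0,"az":0,"jaw":1},{"tx":-8.75,"ty":5.25,"tz":0,"ax":0,"ay":0,"az":0,"jaw":1}]'
python3 -m jog '[{"tx":-8.75,"ty":5.25,"tz":0,"ax":0,"ay":0,"az":0,"jaw":1},{"tx":-8.75,"ty":5.25,"tz":0,"ax":0,"ay":0,"az":0,"jaw":1},{"tx":-8.75,"ty":5.25,"tz":0,"ax":0,"ay":0,"az":0,"jaw":1},{"tx":-8.75,"ty":5.25,"tz":0,"ax":0,"ay":0,"az":0,"jaw":1},{"tx":-8.75,"ty":5.25,"tz":0,"ax":0,"ay":0,"az":0,"jaw":1}]'
python3 -m jog '[{"tx":-8.75,"ty":5.25,"tz":0,"ax":0,"ay":0,"az":0,"jaw":1},{"tx":-8.75,"ty":5.25,"tz":0,"ax":0,"ay":0,"az":0,"jaw":1},{"tx":-8.75,"ty":5.25,"tz":0,"ax":0,"ay":0,"az":0,"jaw":1},{"tx":-8.75,"ty":5.25,"tz":0,"ax":0,"ay":0,"az":0,"jaw":1},{"tx":-8.75,"ty":5.25,"tz":0,"ax":0,"ay":0,"az":0,"jaw":1}]'
python3 -m jog '[{"tx":-8.75,"ty":5.25,"tz":0,"ax":0,"ay":0,"az":0,"jaw":1},{"tx":-8.75,"ty":5.25,"tz":0,"ax":0,"ay":0,"az":0,"jaw":1},{"tx":-8.75,"ty":5.25,"tz":0,"ax":0,"ay":0,"az":0,"jaw":1},{"tx":-8.75,"ty":5.25,"tz":0,"ax":0,"ay":0,"az":0,"jaw":1},{"tx":-8.75,"ty":5.25,"tz":0,"ax":0,"ay":0,"az":0,"jaw":1}]'
python3 -m jog '[{"tx":-6.9,"ty":4.1,"tz":0,"ax":0,"ay":0,"az":0,"jaw":1},{"tx":-5.2,"ty":3.1,"tz":0,"ax":0,"ay":0,"az":0,"jaw":1},{"tx":-3.4,"ty":2,"tz":0,"ax":0,"ay":0,"az":0,"jaw":1},{"tx":-1.7,"ty":1,"tz":0,"ax":0,"ay":0,"az":0,"jaw":1},{"tx":0,"ty":0,"tz":0,"ax":0,"ay":0,"az":0,"jaw":1}]'
python3 -c "
from h import *
dishtilt()"
```

```text
time_s: 19.9
eef_pos: [509.0, 272.8, 59.9]
ee_rot: [0.0, 0.767, 0.641, 0.0]
force: [-0.5, 1.1, -1.9]
grip_width: 0.354
grip_force: 98.9
time_s: 20.52
eef_pos: [509.0, 272.7, 100.6]
ee_rot: [0.0, 0.767, 0.641, 0.0]
force: [0.9, 0.1, -3.5]
grip_width: 0.352
grip_force: 98.9
time_s: 21.15
eef_pos: [516.0, 253.4, 103.9]
ee_rot: [-0.0, 0.767, 0.641, -0.0]
force: [-0.2, -0.3, -2.6]
grip_width: 0.353
grip_force: 98.9
time_s: 21.78
eef_pos: [534.2, 205.6, 104.1]
ee_rot: [0.0, 0.768, 0.641, 0.0]
force: [-0.5, 0.4, -2.5]
grip_width: 0.353
grip_force: 98.9
time_s: 22.4
eef_pos: [552.2, 157.9, 104.1]
ee_rot: [-0.0, 0.767, 0.641, -0.0]
force: [0.2, -0.4, -1.4]
grip_width: 0.351
grip_force: 99.0
time_s: 23.02
eef_pos: [570.3, 110.2, 104.1]
ee_rot: [-0.0, 0.767, 0.641, 0.0]
force: [0.3, 0.0, -1.8]
grip_width: 0.353
grip_force: 99.0
time_s: 23.65
eef_pos: [588.3, 62.5, 104.1]
ee_rot: [-0.0, 0.767, 0.641, -0.0]
force: [0.5, 0.2, -2.2]
grip_width: 0.354
grip_force: 99.0
time_s: 24.28
eef_pos: [595.0, 44.4, 104.1]
ee_rot: [-0.0, 0.767, 0.641, 0.0]
force: [-0.3, -0.6, -2.3]
grip_width: 0.355
grip_force: 99.0
rim 3216 slope deg [0.61 0.03] rim z world 127.4
floor vertex off [1.9 0. ]
ball tool [85.4 -2.3] 0.66
pose [595.   44.6 104.1] yaw 1.392 tilt [-0.      0.0001] tool [0. 0. 0.]
```

```bash
python3 -m jog '[{"tx":0,"ty":0,"tz":0,"ax":0,"ay":0,"az":0.02,"jaw":1},{"tx":0,"ty":0,"tz":0,"ax":0,"ay":0,"az":0.04,"jaw":1},{"tx":0,"ty":0,"tz":0,"ax":0,"ay":0,"az":0.06,"jaw":1},{"tx":0,"ty":0,"tz":0,"ax":0,"ay":0,"az":0.08,"jaw":1},{"tx":0,"ty":0,"tz":0,"ax":0,"ay":0,"az":0.0825,"jaw":1}]'
python3 -m jog '[{"tx":0,"ty":0,"tz":0,"ax":0,"ay":0,"az":0.0825,"jaw":1},{"tx":0,"ty":0,"tz":0,"ax":0,"ay":0,"az":0.0825,"jaw":1},{"tx":0,"ty":0,"tz":0,"ax":0,"ay":0,"az":0.0825,"jaw":1},{"tx":0,"ty":0,"tz":0,"ax":0,"ay":0,"az":0.0825,"jaw":1},{"tx":0,"ty":0,"tz":0,"ax":0,"ay":0,"az":0.0825,"jaw":1}]'
python3 -m jog '[{"tx":0,"ty":0,"tz":0,"ax":0,"ay":0,"az":0.0825,"jaw":1},{"tx":0,"ty":0,"tz":0,"ax":0,"ay":0,"az":0.0825,"jaw":1},{"tx":0,"ty":0,"tz":0,"ax":0,"ay":0,"az":0.0825,"jaw":1},{"tx":0,"ty":0,"tz":0,"ax":0,"ay":0,"az":0.0825,"jaw":1},{"tx":0,"ty":0,"tz":0,"ax":0,"ay":0,"az":0.0825,"jaw":1}]'
python3 -m jog '[{"tx":0,"ty":0,"tz":0,"ax":0,"ay":0,"az":0.0825,"jaw":1},{"tx":0,"ty":0,"tz":0,"ax":0,"ay":0,"az":0.08,"jaw":1},{"tx":0,"ty":0,"tz":0,"ax":0,"ay":0,"az":0.06,"jaw":1},{"tx":0,"ty":0,"tz":0,"ax":0,"ay":0,"az":0.04,"jaw":1},{"tx":0,"ty":0,"tz":0,"ax":0,"ay":0,"az":0.02,"jaw":1}]'
python3 -m jog '[{"tx":0,"ty":0,"tz":0,"ax":0,"ay":0.005,"az":0,"jaw":1},{"tx":0,"ty":0,"tz":0,"ax":0,"ay":0,"az":0,"jaw":1},{"tx":0,"ty":0,"tz":0,"ax":0,"ay":0,"az":0,"jaw":1},{"tx":0,"ty":0,"tz":0,"ax":0,"ay":0,"az":0,"jaw":1}]'
python3 - <<'E'
from h import *
dishtilt(); print(sense()['joints'].round(2))
for n in('scene','side'):
    c=look(dict(dish=94,ear_a=124,sweet=118,mat=0,saucer=3,cup=10,teaspoon=3,tin=0,tub=0,jar=0,lid_knob=153),None,n)
    if n=='scene':
        # mat edges by texture: local variance of grey
        g=cv2.cvtColor(c['color'],cv2.COLOR_RGB2GRAY).astype(np.float32); v=cv2.blur(g*g,(7,7))-cv2.blur(g,(7,7))**2
E
```

```text
time_s: 25.0
eef_pos: [595.0, 44.5, 104.1]
ee_rot: [-0.0, 0.851, 0.525, -0.0]
force: [0.2, -0.8, -1.5]
grip_width: 0.35
grip_force: 99.0
time_s: 25.62
eef_pos: [595.0, 44.5, 104.1]
ee_rot: [-0.0, 0.94, 0.34, -0.0]
force: [0.0, -0.3, -1.9]
grip_width: 0.353
grip_force: 99.0
time_s: 26.25
eef_pos: [594.9, 44.5, 104.0]
ee_rot: [-0.0, 0.99, 0.14, -0.0]
force: [-0.2, 0.8, -1.8]
grip_width: 0.354
grip_force: 99.0
time_s: 26.88
eef_pos: [594.9, 44.5, 104.1]
ee_rot: [-0.0, 1.0, 0.0, -0.0]
force: [-0.4, 0.9, -3.1]
grip_width: 0.354
grip_force: 99.0
time_s: 27.38
eef_pos: [595.1, 44.3, 104.1]
ee_rot: [-0.0, 1.0, 0.001, 0.003]
force: [0.7, 0.6, -3.2]
grip_width: 0.351
grip_force: 99.0
rim 2798 slope deg [0.65 0.17] rim z world 127.3
floor vertex off [2.3 1.6]
ball tool [86.9 -0.1] 0.78
pose [595.1  44.3 104.1] yaw 0.0018 tilt [0.005 0.   ] tool [0. 0. 0.]
[-0.12  0.59  1.43  0.    1.12  1.45]
dish [(0.78, [310.0, 313.0], [678.3, 42.4])]
ear_a [(0.78, [338.0, 282.0], [596.9, 45.2]), (0.74, [286.0, 330.0], [753.3, 46.6])]
sweet [(0.54, [311.0, 310.0], [682.3, 47.0])]
mat [(0.56, [316.0, 332.0], [
[... 278 characters left out ...]
 -307.8])]
jar [(0.83, [250.0, 209.0], [526.2, -336.1])]
lid_knob [(0.79, [386.0, 260.0], [497.5, 92.8]), (0.75, [242.0, 166.0], [524.7, -344.7])]
dish []
ear_a [(0.98, [259.0, 256.0], [597.4, 41.2]), (0.76, [191.0, 240.0], [758.7, 42.9])]
sweet [(0.65, [222.0, 248.0], [684.6, 41.2]), (0.56, [259.0, 253.0], [601.7, 29.4])]
mat [(0.85, [232.0, 284.0], [673.9, 48.2])]
saucer [(0.67, [198.0, 316.0], [711.7, 157.7]), (0.44, [224.0, 248.0], [734.0, -44.7])]
cup [(0.93, [199.0, 311.0], [712.1, 147.1])]
teaspoon [(0.51, [336.0, 184.0], [530.8, -342.5])]
tin [(0.74, [150.0, 394.0], [728.0, 362.5])]
tub []
jar [(0.47, [339.0, 184.0], [524.6, -346.8])]
lid_knob [(0.75, [333.0, 300.0], [405.3, 128.2])]
```

```bash
python3 -c "
from rig import *
print(finish_job())"
```

```text
the job is handed in; nothing more can be done
None
```

I handed the job in at about 28 s, verdict not shown: the wooden lid sits home and level on the jar, and I'm holding the dish level about 9 cm over the mat's middle, free ear pointing to the guest and the ball within about 5 mm of its centre.

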